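Feed a carton to the coder and key in its start sequence

ROBOT

A 6-joint arm with a two-finger parallel gripper is mounted at the origin on the work surface. World frame = base frame: x ahead of the robot, y to its left, z up, the work surface at z = 0. Lengths are in m, angles in rad, forces in N, time in s.
With the tool pointing down it reaches from about 0.35 to 0.775 m from the base axis. Payload 7.3 kg.
Tool frame: the origin (TCP) lies at the very end of the fingers, on their centre line; the grasp point (between the pads) lies grip_point_offset behind it (grip_point_offset is the distance from the TCP to the grasp point, in m); z points along the fingers, y is the direction in which the jaws open and shut (so a half turn about z gives the same grasp; the last joint's range is limited). The gripper opens to 92 mm and grips with 3 to 60 N. Pads are 19 mm wide; open, the fingers measure 130 mm over their backs; the gripper's body (75 mm by 190 mm) begins 47 mm behind the grasp point.
Start: joints at [1.088, 0.342, 1.524, -0, 1.275, -0.146], TCP at [0.173, 0.496, 0.227] pointing down, gripper open.
Joint ranges: [-2.53, 2.53], [-0.77, 2.02], [0.04, 2.7], [-1, 4.14], [0.28, 2.66], [-3.11, 3.11]. Speed limits (rad/s): [2.57, 2.57, 3.14, 3.14, 3.14, 3.14].

INTERFACE

Orientations are given as [roll, pitch, yaw] about the fixed x, y, z axes, in that order (R = Rz(yaw) Ry(pitch) Rx(roll)).
In Python, from cell import * gives the robot as it stands.
- The arm moves only by the shell command python3 -m inch 'ROWS' [OPENING] [FORCE]. ROWS is JSON, a list that holds one entry, the list of rows, each a list of 4 numbers: the shift along the tool's x, y, z in mm, then the turn about the tool's z in rad. In form: [[[x, y, z, roll], ...]]. A call has 1 to 10 rows; each row shifts and turns the commanded pose from where the row before left it, along the tool's axes as they then stand; what a row does not reach is not made up. A row lasts 1/8 s, in which the tool goes at most 62.5 mm and 10.7 degrees, less where a joint would pass 70% of its speed; a pose out of reach is approached as far as the arm can. A call with a gripper value outside its range is refused whole. OPENING is the closure, from -1 (fully open) to 1 (shut), set as the call begins (- or left out, the last holds). The fingers move at their own pace and stop on an object; FORCE is the grip in N (left out, the last holds). Time passes only in rows, so rows that do not move let the fingers close. It gives the time, the measured TCP pose, the force and the opening at its end, in the units of the state.
- observe(): the state, without advancing time (a new reading comes with each control period).
- read_camera(name): name is "side" or "top" or "wrist"; returns a dict with "img" (400x640x3 uint8, blue, green, red), "fx", "fy", "cx", "cy" (pixels), "eye" and "rotation" of the camera in the world; the wrist camera has in their place "T_tool_cam" (4x4, takes a point from camera to tool coordinates, whose origin is the TCP and whose axes are the flange's). Camera axes: x right, y down, z forward; pixel columns grow to the right and rows downward; lengths in m; the calibration is good to about 2 mm. A picture is of the moment at which its call begins: read the wrist's pose just before it. There is no depth.
- hand_in(): hands the job in, once; it reports no verdict.
Trained networks look in the newest picture that a camera, given by its name, has taken for a name from the list of things; names that differ only in an ending like _2 or _b are one class to them, and where a whole thing is asked for, a point or a joint stands for the part that bears it (a point fixed in the world has none). Each returns a list of dicts, best first, with "conf" (0 to 1); they miss things now and then, are a little off and sometimes report something else, mostly with a low value. They report only what shows in the picture. A call takes as long as a camera call. They do not tell look-alikes from the thing itself.
- boxes_of(camera, label): "at" ([row, column] in pixels, amid what is visible of it).
- place_of(camera, label): "at" ([row, column] in pixels: a listed point, or the origin of a listed thing).
The state is a dict: "time": time; "qpos": joint angles; "qvel": joint speeds; "joint_efforts": joint torques, N m; "tool_pos": TCP position; "tool_rot": TCP orientation; "contact_force": force on the tool from outside, world axes, zero at the start; "torque": the same for the moment, N m; "opening": finger opening in m.
Only numpy, scipy, OpenCV 4.12 (cv2) and the standard library are available. Lean on these libraries where they do the work, as an engineer would, in place of code of your own. Each camera call takes 0.05 s, during which the arm holds its last target. There are 200 camera calls.

TASK

Pick up the standing cardboard carton and set it gently, upright and lengthwise, on the high end of the roller lane so that it rolls under the coder head to the stop. When it rests there, press the keys on the sloping panel fully in, one at a time, letting each come back up before the next: first the round key, then the square one, then the long bar. Press no key before the carton is at the stop or out of that order, and leave the other things on the bench where they are.

Things in the scene. Friction and masses are not known exactly. Their poses are not given: they have to be found in the camera images.
- carton: The work piece: upright plain cardboard carton with a paper label on its sides, 120 long (own x) x 54 wide (own y) x 70 mm tall (own z), 0.2 to 0.45 kg. Origin: centre of its underside. It starts standing on the table, on the right.
- lane: Fixed roller lane, 320 long, sloping 9 deg down along its own +x (away from the robot) to a stop plate. Origin on the table below its middle, z up; there the roller tops are 105 mm high. Free steel rollers between side rails 72 mm apart inside, rising 14 mm above the rollers. A carton let go upright and lengthwise on the high part rolls by itself to the stop within about 2 s.
- lane_bridge (a point): Middle of the underside of the dark bridge that carries the coder head across the low part of the lane, 90 mm down-slope of the lane's middle and 91 mm above the roller tops (a standing carton passes below it). It is 50 mm wide along the lane; its posts' inner faces are 46 mm and outer faces 58 mm either side of the centre line; with the head it rises 86 mm above this point.
- lane_load (a point): A good place for the carton's underside centre when it is set on the rollers: on the roller tops, on the centre line, 85 mm up-slope of the lane's middle (175 mm up-slope of lane_home). Own x points down the slope along the lane, z square up from the rollers.
- lane_home (a point): Where the carton's underside centre is when the carton stands on the rollers against the stop, on the centre line (60 mm from the stop plate's face). Own x points down the slope along the lane, z square up from the rollers.
- console: Fixed grey keypad console on the left, 220 mm wide (own y). Own -x is its front, turned roughly to the robot; origin on the table, z up, 10 mm behind the point below the middle of the row of key tops (which are 110 mm high). Its panel slopes 35 deg from level, facing up and front; three white keys in a row along y, 66 mm apart, shapes in any order.
- console_tower (a point): Middle of the front top edge of the console's tower, 237 mm above the table and (level) 10 mm behind the line of the key tops' centres; it is a plate 12 mm thick, and the tower's face below it stands 34 mm behind that line. So there is no room for an upright gripper: press the keys with the tool leaning, square to the panel.
- round_top (a point): Centre of the top face of the round key (disc 40 mm across), a white spring key standing 18 mm proud of the panel. Own z points square out of the panel (35 deg from vertical, towards the front), y along the row. It moves with the key.
- round_key (a joint): How far the round key is in, in m along its own -z: 0 up, 0.008 at its end. It starts with 1 N and takes about 4.5 N at the end; it is counted from 0.005 on and springs back by itself when let go.
- round_tally (a joint): Steel tally tab 18 mm wide just in front of the round key (34 mm down the panel): 0 while that key has not been pressed; it goes in with the last 5 mm of the first press (above 0.002 = pressed) and stays in. Not to be handled.
- square_top (a point): Centre of the top face of the square key (square 40 x 40 mm), a white spring key standing 18 mm proud of the panel. Own z points square out of the panel (35 deg from vertical, towards the front), y along the row. It moves with the key.
- square_key (a joint): How far the square key is in, in m along its own -z: 0 up, 0.008 at its end. It starts with 1 N and takes about 4.5 N at the end; it is counted from 0.005 on and springs back by itself when let go.
- square_tally (a joint): Steel tally tab 18 mm wide just in front of the square key (34 mm down the panel): 0 while that key has not been pressed; it goes in with the last 5 mm of the first press (above 0.002 = pressed) and stays in. Not to be handled.
- bar_top (a point): Centre of the top face of the bar key (oblong bar 56 mm along the row by 24 mm up the slope), a white spring key standing 18 mm proud of the panel. Own z points square out of the panel (35 deg from vertical, towards the front), y along the row. It moves with the key.
- bar_key (a joint): How far the bar key is in, in m along its own -z: 0 up, 0.008 at its end. It starts with 1 N and takes about 4.5 N at the end; it is counted from 0.005 on and springs back by itself when let go.
- bar_tally (a joint): Steel tally tab 18 mm wide just in front of the bar key (34 mm down the panel): 0 while that key has not been pressed; it goes in with the last 5 mm of the first press (above 0.002 = pressed) and stays in. Not to be handled.
- giftbox: Bystander, loose: flat dark gift box, 114 x 79 x 32 mm; origin at the centre of its underside. Leave it where it is.
- bottle: Bystander, loose: amber bottle, 60 mm across, 130 mm tall; origin at the centre of its underside. Leave it where it is.
- jar: Bystander, loose: low amber jar, 60 mm across, 65 mm tall; origin at the centre of its underside. Leave it where it is.
- tape: Bystander, loose: roll of packing tape lying flat, 80 mm across, 45 mm tall; origin at the centre of its underside. Leave it where it is.
- funnel: Bystander, loose: steel filling funnel on a round wooden foot, 120 mm across, 202 mm tall, with a handle; origin at the centre of its underside. Leave it where it is.
- vials: Bystander, loose: clear tray of amber vials, 180 x 80 x 55 mm; origin at the centre of its underside. Leave it where it is.
Not all that is in view belongs to the job. What is shaped like the carton but yellow is not meant.

How it is judged:
By the outcome, as a careful person would: the job done as asked, in the order asked, and still so for the second after the job is handed in, with the robot touching nothing.
It also fails if it takes over 54 s, if anything falls off the work surface, if the arm or the gripper's body presses on something with over 40 N, if the wrist force passes 120 N, or if a joint passes its speed limit or range.

## Working session

There is one attempt and no reset: what is moved stays moved. The work goes in short steps, Python scripts to look and compute and a shell command to move; the robot and the scene stay as the last step left them, time stands still between calls to the robot, and variables do not carry over. Pictures are saved under pics/ and viewed, about 8 in all and at most 12, crops included, and the job is handed in when it is done.

```bash
ls; mkdir -p pics; cat > a.py <<'E'
from cell import *
import cv2,json
s=observe();print({k:np.round(v,3).tolist() if not isinstance(v,float) else v for k,v in s.items()} if 'np' in globals() else s)
import numpy as np
try: print(grip_point_offset)
except Exception as e: print(e)
for c in ["side","top"]:
    d=read_camera(c); cv2.imwrite(f"pics/{c}0.png",d["img"])
    print(c,d["fx"],d["cx"],d["cy"],np.round(d["eye"],3).tolist(),np.round(d["rotation"],3).tolist())
    for l in ["carton","lane","lane_bridge","lane_load","lane_home","console","console_tower","round_top","square_top","bar_top","giftbox","bottle","jar","tape","funnel","vials"]:
        print(c,l,[(np.round(r["at"]).tolist(),round(r["conf"],2)) for r in place_of(c,l)[:3]])
E
python3 a.py
```

```text
pics
{'time': 0.0, 'qpos': array([ 1.08797271e+00,  3.42746707e-01,  1.52502674e+00,  1.78428566e-05,
        1.27540077e+00, -1.46006466e-01]), 'qvel': array([-0.00118689, -0.00069636, -0.00253318, -0.00058636, -0.0012115 ,
       -0.00074402]), 'joint_efforts': array([-3.40790311e-04, -4.31248677e+01, -2.44213682e+01,  7.17396406e-02,
        5.61807049e-02, -1.29413747e-04]), 'tool_pos': array([0.17328821, 0.49514023, 0.22602913]), 'tool_rot': array([-3.14003040e+00, -2.46979435e-04,  2.80477010e+00]), 'contact_force': array([ 0.4563592 ,  0.6292898 , -0.51929059]), 'torque': array([ 0.01366114, -0.02581613,  0.04255795]), 'opening': 0.09174943770307678}
0.0188
side 478.29697611602904 318.5072902250223 193.53885358777413 [0.4, 1.293, 1.247] [-2.226, 0.012, -3.014]
side carton [([238.0, 266.0], 0.87), ([161.0, 385.0], 0.82), ([200.0, 360.0], 0.65)]
side lane [([247.0, 328.0], 0.96)]
side lane_bridge [([210.0, 300.0], 0.92)]
side lane_load [([222.0, 353.0], 0.71)]
side lane_home [([228.0, 305.0], 0.84)]
side console [([308.0, 325.0], 0.75), ([289.0, 332.0], 0.22)]
side console_tower
[... 626 characters left out ...]
296.0, 484.0], 0.56)]
top lane [([226.0, 295.0], 0.93)]
top lane_bridge [([182.0, 292.0], 0.77)]
top lane_load [([246.0, 291.0], 0.73), ([213.0, 181.0], 0.39)]
top lane_home [([189.0, 292.0], 0.79), ([222.0, 204.0], 0.2)]
top console [([224.0, 203.0], 0.77), ([256.0, 387.0], 0.29)]
top console_tower [([213.0, 179.0], 0.83)]
top round_top [([216.0, 217.0], 0.72), ([208.0, 379.0], 0.49)]
top square_top [([224.0, 196.0], 0.54)]
top bar_top [([230.0, 175.0], 0.49)]
top giftbox [([205.0, 382.0], 0.73)]
top bottle [([154.0, 257.0], 0.67)]
top jar [([277.0, 247.0], 0.89)]
top tape [([280.0, 332.0], 0.65)]
top funnel [([218.0, 451.0], 0.59), ([288.0, 436.0], 0.59)]
top vials [([290.0, 437.0], 0.95)]
```

View pics/top0.png

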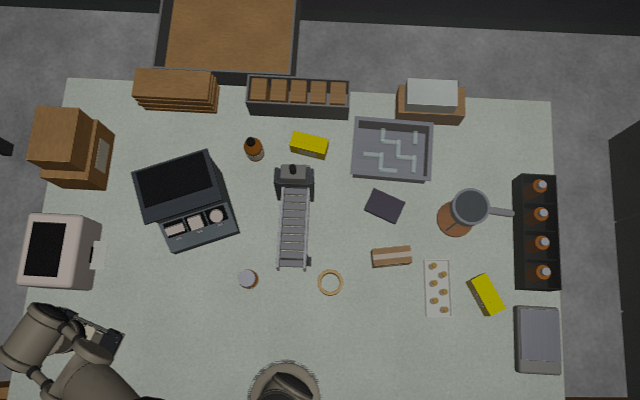

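View pics/side0.png

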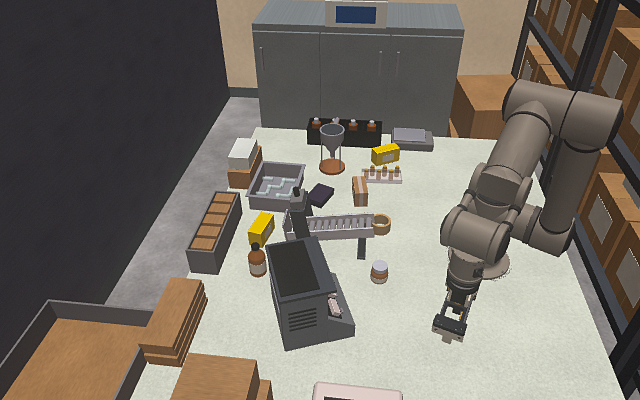

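The top view shows three carton-shaped things: yellow at (145,309), yellow at (294,487), and plain brown with a pale label at (256,391), which is side (190,360). The brown one fits "plain cardboard"; the yellow ones are look-alikes. I'll confirm it in a crop and compute positions.

```bash
cat > h.py <<'E'
from cell import *
import numpy as np, cv2
from scipy.spatial.transform import Rotation as R
def cam(c):
    d=read_camera(c); s=None
    if c=="wrist":
        s=observe(); T=np.array(d["T_tool_cam"]); Rt=R.from_euler("xyz",s["tool_rot"]).as_matrix()
        d["E"]=Rt@T[:3,3]+s["tool_pos"]; d["R"]=Rt@T[:3,:3]
    else:
        d["E"]=np.array(d["eye"]); r=np.array(d["rotation"]); d["R"]=r if r.shape==(3,3) else R.from_euler("xyz",r).as_matrix()
    return d
def ray(d,at):
    v=d["R"]@np.array([(at[1]-d["cx"])/d["fx"],(at[0]-d["cy"])/d["fy"],1]); return d["E"],v/np.linalg.norm(v)
def onz(d,at,z):
    e,v=ray(d,at); return e+v*(z-e[2])/v[2]
def tri(L):
    A=np.zeros((3,3));b=np.zeros(3)
    for e,v in L:
        P=np.eye(3)-np.outer(v,v);A+=P;b+=P@e
    p=np.linalg.solve(A,b); return p,[round(1000*np.linalg.norm((np.eye(3)-np.outer(v,v))@(p-e)),1) for e,v in L]
def proj(d,p):
    q=d["R"].T@(np.array(p)-d["E"]); return [d["cy"]+d["fy"]*q[1]/q[2],d["cx"]+d["fx"]*q[0]/q[2]]
E
cat > b.py <<'E'
from h import *
t=cam("top");s=cam("side")
for l in ["lane","lane_bridge","lane_load","lane_home","console","console_tower","round_top","square_top","bar_top","bottle","jar","tape","giftbox","vials","funnel"]:
    a=place_of("top",l);b=place_of("side",l)
    if a and b: p,e=tri([ray(t,a[0]["at"]),ray(s,b[0]["at"])]);print(l,p.round(3),e)
for c,d in (("top",t),("side",s)):
    for r in place_of(c,"carton"): print(c,np.round(r["at"],1),round(r["conf"],2),onz(d,r["at"],0).round(3))
def crop(d,r0,r1,c0,c1): return cv2.resize(d["img"][r0:r1,c0:c1],(400,400),interpolation=cv2.INTER_CUBIC)
cv2.imwrite("pics/crop.png",np.hstack([crop(t,225,285,360,420),crop(s,165,225,330,390)]))
# brown carton mask in top
g=t["img"][225:285,360:420].astype(int); m=((g[...,2]-g[...,0])>35).astype(np.uint8)
cs,_=cv2.findContours(m,0,2); k=max(cs,key=cv2.contourArea); k=k+np.array([360,225]); h=cv2.convexHull(k)
print("rect",cv2.minAreaRect(h)); bx=cv2.boxPoints(cv2.minAreaRect(h))
for q in bx: print(q, onz(t,q[::-1],.07).round(3), onz(t,q[::-1],0).round(3))
E
python3 b.py
```

```text
lane [ 0.483 -0.008  0.123] [np.float64(37.9), np.float64(37.9)]
lane_bridge [0.644 0.001 0.18 ] [np.float64(4.5), np.float64(4.5)]
lane_load [0.458 0.001 0.126] [np.float64(0.5), np.float64(0.5)]
lane_home [0.627 0.002 0.092] [np.float64(6.6), np.float64(6.6)]
console [0.513 0.3   0.004] [np.float64(1.3), np.float64(1.3)]
console_tower [0.519 0.307 0.248] [np.float64(4.6), np.float64(4.6)]
square_top [0.503 0.302 0.121] [np.float64(3.0), np.float64(3.0)]
bar_top [0.482 0.36  0.104] [np.float64(0.1), np.float64(0.1)]
bottle [0.608 0.312 0.175] [np.float64(118.0), np.float64(118.0)]
jar [0.355 0.078 0.38 ] [np.float64(19.7), np.float64(19.7)]
tape [ 0.359 -0.115  0.011] [np.float64(3.7), np.float64(3.7)]
giftbox [0.601 0.005 0.234] [np.float64(22.5), np.float64(22.5)]
vials [0.417 0.234 0.51 ] [np.float64(44.7), np.float64(44.7)]
funnel [ 0.585 -0.513  0.018] [np.float64(1.5), np.float64(1.5)]
top [150.  307.1] 0.93 [ 0.799 -0.019  0.   ]
top [255.8 385. ] 0.78 [ 0.454 -0.294  0.   ]
top [293.  481.1] 0.63 [ 0.353 -0.603  0.   ]
side [197.9 360.5] 0.8 [ 0.442 -0.306  0.   ]
side [235. 264.] 0.78 [ 0.797 -0.033  0.   ]
side [159.  385.8] 0.78 [ 0.341 -0.617  0.   ]
rect ((392.1397399902344, 260.8274230957031), (6.071717739105225, 38.31462860107422), 83.9909896850586)
[372.76987 259.81375] [ 0.431 -0.249  0.07 ] [ 0.439 -0.255  0.   ]
[410.874   255.80275] [ 0.45  -0.367  0.07 ] [ 0.459 -0.378  0.   ]
[411.5096 261.8411] [ 0.431 -0.369  0.07 ] [ 0.44 -0.38  0.  ]
[373.4055 265.8521] [ 0.412 -0.252  0.07 ] [ 0.42  -0.258  0.   ]
```

View pics/crop.png

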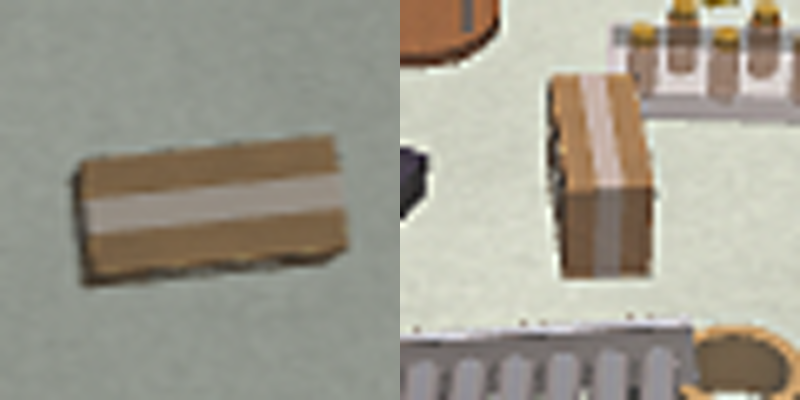

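The crop confirms it: plain cardboard with a tape/label strip, upright, and its long axis roughly across the view. I'll move to a hover over it.

```bash
python3 -m inch --help | head -30; python3 -m inch '[[[-38.4,-38.9,0,0],[-38.4,-38.9,0,0],[-38.4,-38.9,0,0],[-38.4,-38.9,0,0],[-38.4,-38.9,0,0],[-38.4,-38.9,0,0],[-38.4,-38.9,0,0],[-38.4,-38.9,0,0]]]' -1 25
python3 -m inch '[[[-26.9,-43.9,0,0],[-26.9,-43.9,0,0],[-26.9,-43.9,0,0],[-26.9,-43.9,0,0],[-26.9,-43.9,0,0],[-26.9,-43.9,0,0],[-26.9,-43.9,0,0],[-26.9,-43.9,0,0]]]'
python3 -m inch '[[[0,0,0,0.178],[0,0,0,0.178],[0,0,0,0.178],[0,0,0,0.178],[0,0,0,0.178],[0,0,0,0.178],[0,0,0,0]]]'
cat > c.py <<'E'
from h import *
t=cam("top");w=cam("wrist"); s=observe(); print(s["time"],s["tool_pos"].round(4),s["tool_rot"].round(4),s["contact_force"].round(2))
cv2.imwrite("pics/w1.png",w["img"])
for r in place_of("wrist","carton"): print(np.round(r["at"],1),r["conf"],onz(w,r["at"],0).round(4))
for r in boxes_of("wrist","carton"): print(np.round(r["at"],1),r["conf"],onz(w,r["at"],.07).round(4))
print(np.array(w["T_tool_cam"]).round(3))
E
python3 c.py
```

```text
time: 4.4
tool_pos: [0.3612, 0.0986, 0.2271]
tool_rot: [3.141, 0.001, 2.805]
contact_force: [0.9, 0.4, 0.2]
opening: 0.0918
time: 5.4
tool_pos: [0.4478, -0.3041, 0.2267]
tool_rot: [3.141, 0.0, 2.804]
contact_force: [0.6, 0.2, 0.1]
opening: 0.0919
time: 6.28
tool_pos: [0.4476, -0.3023, 0.2267]
tool_rot: [3.142, -0.0, 1.738]
contact_force: [0.2, 0.1, -0.0]
opening: 0.0917
6.375 [ 0.4476 -0.3023  0.2267] [ 3.1416e+00 -1.0000e-04  1.7405e+00] [-0.29  0.5   0.25]
[164.6 318. ] 0.71 [ 0.4453 -0.3053  0.    ]
[175.9 320.8] 0.82 [ 0.4477 -0.3011  0.07  ]
[345.6 233.6] 0.6 [ 0.3882 -0.4973  0.07  ]
[[-0.    -0.961 -0.277  0.075]
 [ 1.     0.    -0.001  0.   ]
 [ 0.001 -0.277  0.961 -0.158]
 [ 0.     0.     0.     1.   ]]invalid input: not JSON, or not a number
```

View pics/w1.png

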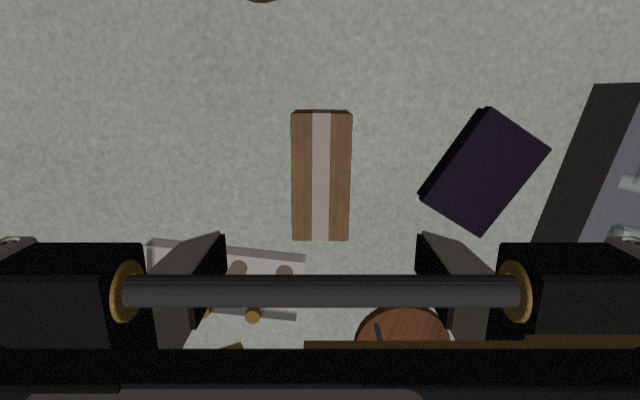

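The wrist view shows the brown carton centred (top face columns 291–352, rows 111–240) and aligned with the jaws. The gift box (485,170) and vials (225,280) are clear of the fingers. Next I descend, grip and lift.

```bash
python3 -m inch '[[[0,0,49,0],[0,0,49,0],[0,0,49,0],[0,0,40,0],[0,0,8,0],[0,0,0,0]]]' -1 25
python3 -m inch '[[[0,0,0,0],[0,0,0,0],[0,0,0,0],[0,0,0,0],[0,0,0,0]]]' 1 25
python3 -m inch '[[[0,0,-20,0],[0,0,-50,0],[0,0,-60,0],[0,0,-60,0],[0,0,0,-0.178],[0,0,0,-0.178],[0,0,0,-0.178],[0,0,0,-0.178]]]'
```

```text
time: 7.22
tool_pos: [0.448, -0.3026, 0.0322]
tool_rot: [3.141, 0.0, 1.738]
contact_force: [1.0, -0.1, -0.1]
opening: 0.0921
time: 7.85
tool_pos: [0.4477, -0.3024, 0.032]
tool_rot: [3.141, 0.0, 1.737]
contact_force: [-0.6, 0.9, 4.3]
opening: 0.054
time: 8.85
tool_pos: [0.4472, -0.3019, 0.2209]
tool_rot: [3.141, -0.002, 2.455]
contact_force: [-0.5, -0.7, -2.9]
opening: 0.0545
```

```bash
cat > d.py <<'E'
from h import *
import sys
t=cam("top"); im=cv2.imread("pics/top0.png"); S=5
big=cv2.resize(im[140:280,120:320],None,fx=4,fy=4,interpolation=cv2.INTER_CUBIC)
def pt(p): a=proj(t,p); return (int((a[1]-120)*4+2),int((a[0]-140)*4+2))
def fr(x,y,yaw,pitch,z): return np.array([x,y,z]),R.from_euler("xyz",[0,pitch,yaw]).as_matrix()
def line(o,M,a,b,c): cv2.line(big,pt(o+M@np.array(a)/1e3),pt(o+M@np.array(b)/1e3),c,1)
o,M=fr(.540,.001,0,np.radians(9),.105)
for y in(-36,36): line(o,M,[-160,y,14],[150,y,14],(0,0,255))
line(o,M,[-160,0,0],[150,0,0],(0,255,0)); line(o,M,[-85,-36,0],[-85,36,0],(0,255,0))
# console
yaw=float(sys.argv[1]);cx,cy=float(sys.argv[2]),float(sys.argv[3])
o,M=fr(cx,cy,yaw,0,0)
line(o,M,[-10,-110,110],[-10,110,110],(0,0,255))
line(o,M,[0,-110,237],[0,110,237],(0,255,255))
for k in(-66,0,66):
    line(o,M,[-10-20*.82,k,110-11.5],[-10+20*.82,k,110+11.5],(0,255,0))
cv2.imwrite(sys.argv[4],big)
E
python3 d.py -0.3 .513 .30 pics/ov1.png
```

```text
(no output)
```

View pics/ov1.png

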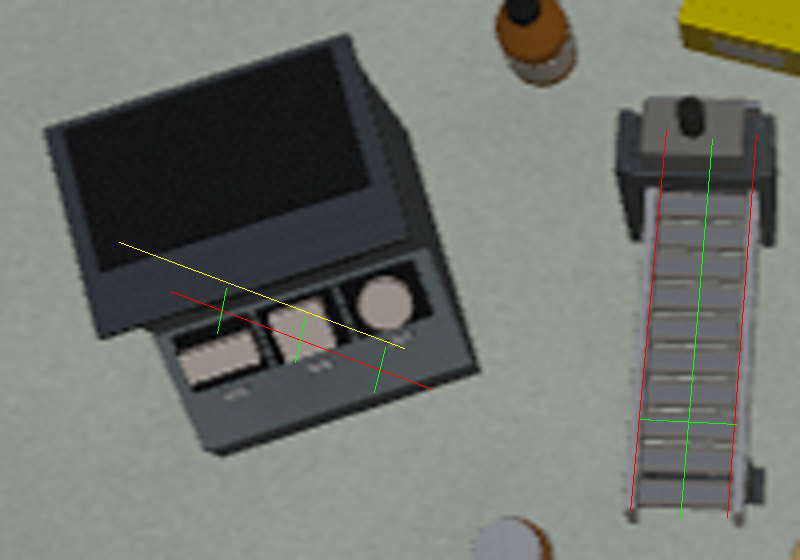

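Lane, from the overlay: the rails at (636..737, 510) and (652..748, 200) give about +0.035 rad yaw, with the load point near y≈0. Console: bar (218,357), square (302,330), round (385,303), with positive yaw. Next I turn the carton and bring it over the lane.

```bash
python3 -m inch '[[[0,0,0,-0.18],[0,0,0,-0.18],[0,0,0,-0.18],[0,0,0,-0.18]]]'
python3 -m inch '[[[-4.5,50.2,0,0],[-4.5,50.2,0,0],[-4.5,50.2,0,0],[-4.5,50.2,0,0],[-4.5,50.2,0,0],[-4.5,50.2,0,0],[0,0,0,0],[0,0,0,0]]]'
cat > e.py <<'E'
from h import *
w=cam("wrist"); s=observe(); print(s["time"],s["tool_pos"].round(4),s["tool_rot"].round(4))
im=w["img"].copy()
o=np.array([.540,.003,.105]);M=R.from_euler("xyz",[0,np.radians(9),.035]).as_matrix()
for y in(-36,36):
    a,b=[tuple(int(v) for v in proj(w,o+M@np.array([x,y,14])/1e3)[::-1]) for x in(-60,60)]
    cv2.line(im,a,b,(0,0,255),1)
cv2.imwrite("pics/w2.png",im)
t=cam("top")
P=[onz(t,[140+r/4,120+c/4],.11) for r,c in((357,218),(330,302),(303,385))]
print(np.round(P,4)); d=P[2]-P[0]; print("yaw",np.arctan2(d[0],-d[1]),np.linalg.norm(d))
E
python3 e.py
```

```text
time: 9.4
tool_pos: [0.4473, -0.302, 0.221]
tool_rot: [3.14, -0.001, -3.111]
contact_force: [1.5, -0.3, -3.2]
opening: 0.0533
time: 10.4
tool_pos: [0.4662, -0.0007, 0.2214]
tool_rot: [-3.141, -0.001, -3.115]
contact_force: [-0.1, -0.2, -2.9]
opening: 0.0537
10.45 [ 0.4663 -0.0012  0.2215] [-3.1413e+00 -5.0000e-04 -3.1160e+00]
[[0.4854 0.3631 0.11  ]
 [0.5099 0.3012 0.11  ]
 [0.5345 0.2398 0.11  ]]
yaw 0.3791304561142444 0.1326528729332312
```

View pics/w2.png

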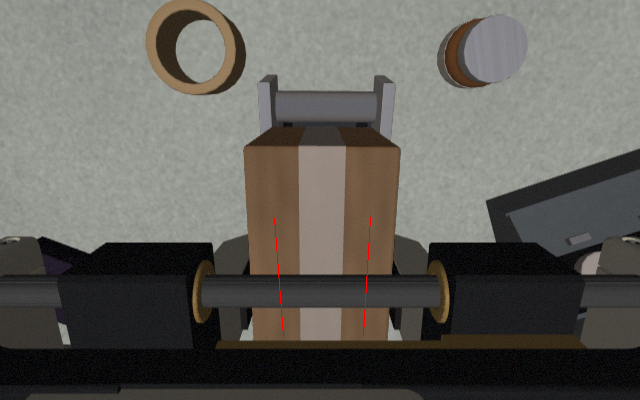

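The wrist view shows the carton held straight, about 2–3 mm right of the lane centre (lane end rails at columns 260–393, centre 326, carton 322). I'll nudge it over and lower slowly with a lighter grip, so it can pivot onto the slope.

```bash
python3 -m inch '[[[2,3,40,0],[0,0,8,0],[0,0,4,0],[0,0,3,0],[0,0,3,0]]]' 1 12
python3 -m inch '[[[0,0,3,0],[0,0,3,0],[0,0,3,0],[0,0,0,0]]]'
```

```text
time: 11.12
tool_pos: [0.4649, 0.0023, 0.1643]
tool_rot: [-3.141, 0.002, -3.115]
contact_force: [-0.1, 0.5, -3.8]
opening: 0.054
time: 11.62
tool_pos: [0.4662, 0.0025, 0.1555]
tool_rot: [-3.141, 0.004, -3.115]
contact_force: [4.4, 1.1, 1.9]
opening: 0.0541
```

```bash
python3 -m inch '[[[0,0,2,0],[0,0,2,0],[0,0,1,0],[0,0,0,0]]]'
```

```text
time: 12.12
tool_pos: [0.466, 0.0025, 0.1508]
tool_rot: [-3.142, 0.004, -3.115]
contact_force: [2.0, 0.7, 1.6]
opening: 0.0539
```

```bash
python3 -m inch '[[[0,0,1,0],[0,0,1,0],[0,0,0,0]]]'; python3 - <<'E'
from h import *
s=cam("side"); cv2.imwrite("pics/s2.png",cv2.resize(s["img"][150:270,260:440],None,fx=4,fy=4,interpolation=cv2.INTER_CUBIC))
E
```

```text
time: 12.5
tool_pos: [0.4652, 0.0026, 0.1486]
tool_rot: [3.142, 0.002, -3.114]
contact_force: [1.9, 2.2, 8.2]
opening: 0.0541
```

View pics/s2.png

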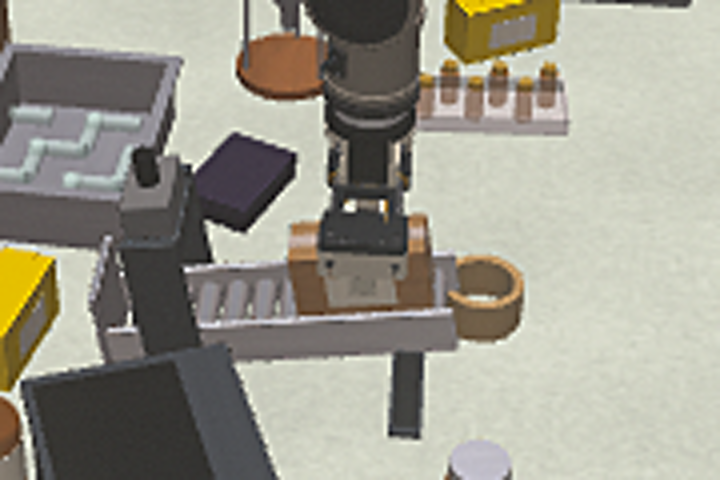

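The carton stands on the rollers, tilted with the slope, at (360,275) in the crop. I'll release it and rise.

```bash
python3 -m inch '[[[0,0,0,0],[0,0,0,0],[0,0,0,0],[0,0,-10,0],[0,0,-60,0],[0,0,-60,0]]]' -1
python3 -m inch '[[[50,0,-20,0],[50,0,-20,0],[0,0,0,0],[0,0,0,0]]]' 1
python3 - <<'E'
from h import *
s=cam("side"); t=cam("top")
a=cv2.resize(s["img"][170:270,260:400],(560,400),interpolation=cv2.INTER_CUBIC)
b=cv2.resize(t["img"][160:280,255:325],(233,400),interpolation=cv2.INTER_CUBIC)
cv2.imwrite("pics/s3.png",np.hstack([a,b]))
E
```

```text
time: 13.3
tool_pos: [0.4639, 0.0025, 0.2797]
tool_rot: [3.141, -0.001, -3.114]
contact_force: [1.3, 0.4, 0.2]
opening: 0.0915
time: 13.8
tool_pos: [0.3648, -0.0003, 0.3182]
tool_rot: [-3.141, 0.002, -3.115]
contact_force: [0.5, 0.1, -1.1]
opening: 0.0564
```

View pics/s3.png

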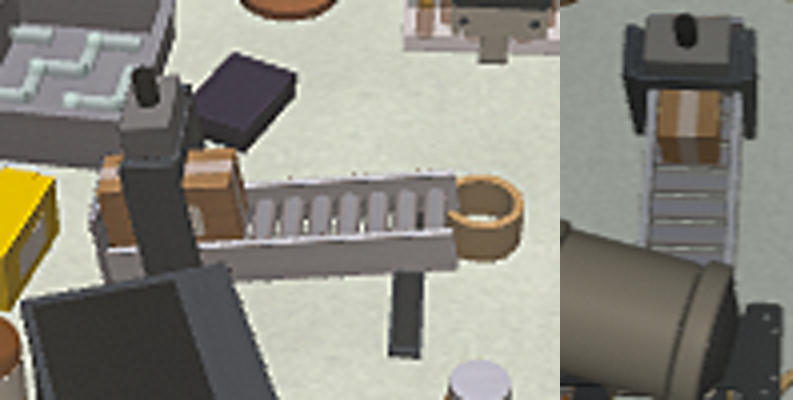

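The carton rests against the stop under the bridge: side crop (170,200), and the top crop shows it on the centre line.

The move rows cannot tilt the tool, but the keys need a lean. I'll see what the arm does at the edge of its reach, in free space high up.

```bash
python3 -m inch '[[[-22,45,-20,-0.01],[-22,45,-20,-0.01],[-22,45,-20,0],[-22,45,-20,0],[0,0,-20,-0.168],[0,0,-20,-0.168]]]' 1
python3 -m inch '[[[-55,0,0,0],[-55,0,0,0],[-55,0,0,0],[-55,0,0,0]]]'
python3 -m inch '[[[-40,0,0,0],[-40,0,0,0],[-40,0,0,0]]]'; python3 -c "
from cell import *;print(observe()['qpos'].round(3))"
```

```text
time: 14.65
tool_pos: [0.4461, 0.1842, 0.4366]
tool_rot: [3.141, -0.003, -2.751]
contact_force: [0.2, 0.3, 1.1]
opening: 0.0008
time: 15.15
tool_pos: [0.6388, 0.2609, 0.4369]
tool_rot: [3.141, -0.003, -2.758]
contact_force: [0.8, 0.5, 0.5]
opening: 0.0006
time: 15.52
tool_pos: [0.6981, 0.2846, 0.3972]
tool_rot: [3.141, 0.042, -2.758]
contact_force: [0.1, 0.8, 0.2]
opening: 0.0005
[ 0.283  0.913  0.037  0.006  2.149 -1.667]
```

```bash
python3 -m inch '[[[40,0,0,0],[40,0,0,0],[0,0,0,0]]]'; python3 -c "
from cell import *;print(observe()['qpos'].round(3))"
```

```text
time: 15.9
tool_pos: [0.6357, 0.2595, 0.3979]
tool_rot: [3.14, 0.036, -2.758]
contact_force: [0.1, 1.0, 1.2]
opening: 0.0005
[ 0.274  0.628  0.601  0.006  1.876 -1.679]
```

Tilt acquired at the reach limit persists after pulling back (0.036 rad, in the needed direction). I'll ratchet it: push outward and up along the stretched arm.

```bash
q(){ python3 -c "
from cell import *;s=observe();print('Q',s['qpos'].round(3),s['tool_pos'].round(3),s['tool_rot'].round(3))"; }; python3 -m inch '[[[-49,0,-38,0],[-49,0,-38,0]]]' >/dev/null; q;  python3 -m inch '[[[-49,0,-38,0],[-49,0,-38,0]]]' >/dev/null;q;  python3 -m inch '[[[-62,0,0,0],[-62,0,0,0]]]' >/dev/null; q
```

```text
Q [ 0.277  0.856  0.036  0.011  2.176 -1.67 ] [0.681 0.276 0.44 ] [ 3.141  0.074 -2.758]
Q [ 0.275  0.83   0.036  0.02   2.125 -1.667] [0.691 0.28  0.461] [ 3.141  0.152 -2.758]
Q [ 0.279  0.878  0.036  0.026  2.002 -1.661] [0.736 0.298 0.431] [ 3.141  0.227 -2.758]
```

```bash
q(){ python3 -c "
from cell import *;s=observe();print('Q',s['time'],s['qpos'].round(3),s['tool_pos'].round(3),s['tool_rot'].round(3))"; }; python3 -m inch '[[[-60,0,-15,0],[-60,0,-15,0],[-60,0,-15,0]]]' >/dev/null; q;  python3 -m inch '[[[-60,0,-15,0],[-60,0,-15,0],[-60,0,-15,0]]]' >/dev/null;q
```

```text
Q 17.025 [ 0.279  0.887  0.036  0.037  1.874 -1.657] [0.774 0.313 0.435] [ 3.141  0.345 -2.758]
Q 17.4 [ 0.278  0.877  0.036  0.049  1.764 -1.655] [0.802 0.324 0.458] [ 3.141  0.467 -2.759]
```

```bash
q(){ python3 -c "
from cell import *;s=observe();print('Q',s['time'],s['qpos'].round(3),s['tool_pos'].round(4),s['tool_rot'].round(3))"; }; python3 -m inch '[[[-60,0,-15,0],[-60,0,-15,0],[-60,0,-15,0],[-45,0,-12,0],[0,0,0,0]]]' >/dev/null; q
```

```text
Q 18.025 [ 0.275  0.839  0.036  0.064  1.652 -1.654] [0.8216 0.3319 0.5098] [ 3.14   0.618 -2.759]
```

Tilt is now 0.618 rad (35°), matching the panel. I'll compute the approach to the round key in tool axes.

```bash
cat > k.py <<'E'
from h import *
K={"bar":[.4854,.3631,.11],"square":[.5099,.3012,.11],"round":[.5345,.2398,.11]}
n=R.from_euler("xyz",[0,0,.379]).apply([-np.sin(np.radians(35)),0,np.cos(np.radians(35))])
def go(W,s=None):
    s=s or observe(); return (R.from_euler("xyz",s["tool_rot"]).inv().apply(np.array(W)-s["tool_pos"])*1e3).round(1)
E
python3 - <<'E'
from k import *
s=observe(); W1=np.array([.42,.18,.40]); A=np.array(K["round"])+.1*n
s2=dict(s,tool_pos=W1); print(go(W1),A.round(3),go(A,s2))
E
```

```text
[ 413.4    9.2 -159.2] [0.481 0.219 0.192] [ 62.6  12.7 210.9]
```

```bash
python3 -m inch '[[[51.7,1.2,-19.9,0],[51.7,1.2,-19.9,0],[51.7,1.2,-19.9,0],[51.7,1.2,-19.9,0],[51.7,1.2,-19.9,0],[51.7,1.2,-19.9,0],[51.7,1.2,-19.9,0],[51.7,1.2,-19.9,0],[0,0,0,0]]]'; python3 -c "
from k import *; s=observe();print(s['qpos'].round(3),s['tool_rot'].round(3),go(np.array(K['round'])+.1*n))"
```

```text
time: 19.15
tool_pos: [0.4655, 0.1967, 0.418]
tool_rot: [3.14, 0.618, -2.758]
contact_force: [1.0, -0.4, -0.1]
opening: 0.0003
[ 0.168 -0.134  1.707  0.153  0.968 -1.835] [ 3.14   0.618 -2.758] [112.4  14.2 197.5]
```

```bash
python3 -m inch '[[[22.5,2.8,39.5,0],[22.5,2.8,39.5,0],[22.5,2.8,39.5,0],[22.5,2.8,39.5,0],[22.5,2.8,39.5,0],[0,0,0,0]]]'; cat > l.py <<'E'
from k import *
w=cam("wrist");s=observe();print(s["time"],s["tool_pos"].round(4),s["tool_rot"].round(3))
im=w["img"].copy()
for k,p in K.items():
    a=proj(w,p); cv2.circle(im,(int(a[1]),int(a[0])),4,(0,0,255),1)
    r=place_of("wrist",k+"_top")
    for q in r[:2]:
        e,v=ray(w,q["at"]); d=(np.array(p)-e)@n/(v@n); print(k,np.round(q["at"]),round(q["conf"],2),np.round(a),"world",(e+d*v).round(4))
print(go(np.array(K['round'])+.03*n)); cv2.imwrite("pics/w3.png",im)
E
python3 l.py
```

```text
time: 19.9
tool_pos: [0.4833, 0.2193, 0.1884]
tool_rot: [3.138, 0.611, -2.759]
contact_force: [0.4, -0.0, 0.0]
opening: 0.0001
19.95 [0.4844 0.2194 0.1908] [ 3.139  0.615 -2.758]
bar [197. 503.] 0.89 [192. 497.] world [0.4864 0.3684 0.112 ]
square [194. 411.] 0.61 [192. 409.] world [0.5104 0.3038 0.111 ]
round [194. 324.] 0.76 [192. 320.] world [0.5348 0.2435 0.1112]
[ 4.4  0.4 69. ]
```

View pics/w3.png

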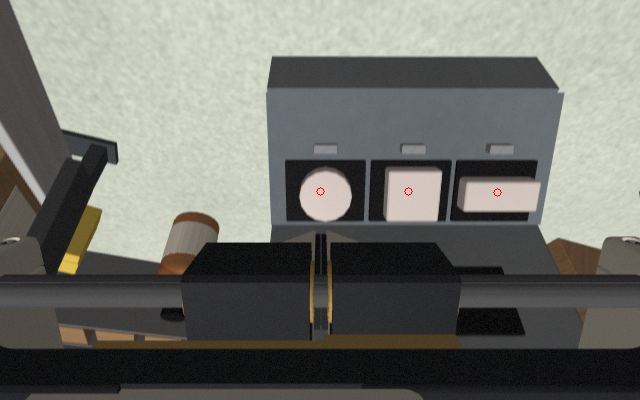

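The view shows all three keys up: round (325,194), square (413,194), bar (499,195), with tallies in front of them. My predicted points are about 4 px (3 mm) short along the row, so I'll correct for that and press the round key.

```bash
python3 -m inch '[[[1.5,1.8,44,0],[1.5,1.8,44,0],[0,0,4,0],[0,0,0,0]]]'; python3 -m inch '[[[0,0,4,0],[0,0,3,0],[0,0,2,0],[0,0,2,0],[0,0,0,0]]]'; python3 -c "
from k import *; s=observe();print(go(K['round']),s['contact_force']@n)"
```

```text
time: 20.6
tool_pos: [0.5364, 0.2378, 0.1443]
tool_rot: [3.12, 0.571, -2.757]
contact_force: [-0.5, -0.2, 0.3]
opening: 0.0002
time: 21.22
tool_pos: [0.5428, 0.2399, 0.137]
tool_rot: [3.118, 0.564, -2.758]
contact_force: [-0.5, 0.3, 0.9]
opening: 0.0003
[21.   2.6 18.7] 0.8936675428382891
```

```bash
python3 -c "
from k import *; s=observe();print(s['qpos'].round(3),s['tool_rot'].round(3))"
```

```text
[ 0.23   0.345  1.978  0.388  0.283 -2.075] [ 3.118  0.564 -2.758]
```

Joint 5 is at its lower limit (0.28) at the full lean, so the tool relaxed to 0.564 rad and drifted up-slope. A somewhat smaller lean still clears the tower (body corner more than 15 mm clear). I'll correct down-slope while watching the pose.

```bash
cat > g.py <<'E'
from k import *
import sys
s=observe(); k=sys.argv[1]; c=np.array(K[k])+R.from_euler("xyz",[0,0,.379]).apply([.0012,.003,.0008])
Rt=R.from_euler("xyz",s["tool_rot"]).as_matrix(); N=R.from_euler("xyz",[0,np.radians(-35),.379]).as_matrix()
print("t",round(s["time"],2),"q",s["qpos"].round(3),"rot",s["tool_rot"].round(3),"panel xyz(mm)",(N.T@(s["tool_pos"]-c)*1e3).round(1),"tool-go",(Rt.T@(c-s["tool_pos"])*1e3).round(1),"F",round(float(s["contact_force"]@n),1))
E
python3 -m inch '[[[0,0,-15,0],[20,2,0,0],[0,0,0,0]]]' >/dev/null; python3 g.py round
```

```text
t 21.6 q [ 0.222  0.298  2.032  0.408  0.284 -2.103] rot [ 3.116  0.559 -2.758] panel xyz(mm) [ 2.4 -4.9 36.4] tool-go [ 0.5  3.9 36.6] F 0.1
```

```bash
python3 -m inch '[[[5,2,8,0],[5,2,8,0],[0,0,0,0]]]' >/dev/null; python3 g.py round
```

```text
t 21.98 q [ 0.224  0.325  2.023  0.422  0.283 -2.116] rot [ 3.109  0.545 -2.757] panel xyz(mm) [-0.4 -2.9 25.7] tool-go [-2.1  2.  25.7] F -0.5
```

```bash
python3 -m inch '[[[3,1,10,0],[3,0.5,10,0],[0,0,0,0]]]' >/dev/null; python3 g.py round
```

```text
t 22.35 q [ 0.224  0.359  2.005  0.441  0.283 -2.136] rot [ 3.103  0.531 -2.757] panel xyz(mm) [-1.1 -2.9 11.5] tool-go [-2.   2.5 11.5] F 0.3
```

```bash
python3 -m inch '[[[3,1,9,0],[0,0,0,0]]]' >/dev/null; python3 g.py round;  python3 -m inch '[[[2,0.5,5,0],[0,0,0,0]]]' >/dev/null; python3 g.py round
```

```text
t 22.6 q [ 0.224  0.374  1.997  0.449  0.283 -2.144] rot [ 3.1    0.526 -2.756] panel xyz(mm) [-1.4 -2.5  5.5] tool-go [-1.9  2.3  5.5] F 0.3
t 22.85 q [ 0.224  0.382  1.993  0.454  0.283 -2.15 ] rot [ 3.099  0.523 -2.756] panel xyz(mm) [-1.9 -2.4  2.3] tool-go [-2.1  2.2  2.3] F -0.0
```

```bash
for i in 1 2; do python3 -m inch '[[[2,0.5,5,0],[0,0,0,0]]]' >/dev/null; python3 g.py round; done; python3 -m inch '[[[1,0,3,0],[0,0,0,0]]]' >/dev/null; python3 g.py round
```

```text
t 23.1 q [ 0.224  0.39   1.989  0.459  0.283 -2.155] rot [ 3.097  0.52  -2.756] panel xyz(mm) [-2.1 -2.2 -1. ] tool-go [-2.   2.3 -1.1] F 2.2
t 23.35 q [ 0.224  0.398  1.985  0.464  0.283 -2.161] rot [ 3.096  0.517 -2.756] panel xyz(mm) [-2.2 -2.2 -4.4] tool-go [-1.8  2.4 -4.5] F 2.8
t 23.6 q [ 0.224  0.403  1.983  0.468  0.283 -2.166] rot [ 3.095  0.515 -2.756] panel xyz(mm) [-2.5 -2.3 -6.6] tool-go [-1.9  2.7 -6.6] F 3.6
```

```bash
python3 -m inch '[[[1,0,3,0],[0,0,0,0]]]' >/dev/null; python3 g.py round; python3 -m inch '[[[0.5,0,2,0],[0,0,0,0]]]' >/dev/null; python3 g.py round
```

```text
t 23.85 q [ 0.223  0.406  1.981  0.472  0.284 -2.17 ] rot [ 3.094  0.514 -2.755] panel xyz(mm) [-2.5 -2.3 -7.7] tool-go [-1.7  2.7 -7.7] F 19.3
t 24.1 q [ 0.223  0.407  1.98   0.474  0.285 -2.173] rot [ 3.093  0.513 -2.755] panel xyz(mm) [-2.4 -2.3 -8.2] tool-go [-1.6  2.8 -8.2] F 33.9
```

The round key bottomed (depth about 8 mm, force rising to 34 N). I'll retreat and go over to the square key.

```bash
python3 -m inch '[[[0,0,-12,0],[0,0,-14,0],[0,34,0,0],[0,33,0,0],[0,0,0,0]]]'; python3 g.py square
```

```text
time: 24.72
tool_pos: [0.4988, 0.2986, 0.1257]
tool_rot: [3.093, 0.509, -2.752]
contact_force: [0.1, -0.6, -0.1]
opening: 0.0004
t 24.73 q [ 0.377  0.354  1.975  0.18   0.309 -1.753] rot [ 3.093  0.509 -2.752] panel xyz(mm) [-1.7 -1.4 19.4] tool-go [-3.6  0.3 19.1] F 0.0
```

```bash
python3 -m inch '[[[-1,0,9,0],[-1,0,7,0],[0,0,0,0]]]' >/dev/null; python3 g.py square; python3 -m inch '[[[0,0,4,0],[0,0,3,0],[0,0,0,0]]]' >/dev/null; python3 g.py square
```

```text
t 25.1 q [ 0.375  0.393  1.963  0.194  0.282 -1.766] rot [ 3.093  0.509 -2.757] panel xyz(mm) [-1.1 -3.1  2.1] tool-go [-1.3  3.   2.1] F -0.4
t 25.48 q [ 0.377  0.404  1.954  0.194  0.282 -1.766] rot [ 3.093  0.507 -2.755] panel xyz(mm) [ 0.5 -2.1 -2.9] tool-go [ 0.8  2.3 -2.7] F 3.0
```

```bash
python3 -m inch '[[[1,0,4,0],[0,0,0,0]]]' >/dev/null; python3 g.py square; python3 -m inch '[[[0.5,0,3,0],[0,0,0,0]]]' >/dev/null; python3 g.py square; 
```

```text
t 25.73 q [ 0.377  0.411  1.949  0.195  0.282 -1.767] rot [ 3.092  0.504 -2.755] panel xyz(mm) [ 0.7 -1.9 -5.8] tool-go [ 1.3  2.2 -5.6] F 3.8
t 25.98 q [ 0.377  0.415  1.946  0.195  0.283 -1.767] rot [ 3.092  0.502 -2.755] panel xyz(mm) [ 0.7 -1.8 -7.5] tool-go [ 1.5  2.2 -7.2] F 15.0
```

```bash
python3 -m inch '[[[0,0,1.5,0],[0,0,0,0]]]' >/dev/null; python3 g.py square; python3 -m inch '[[[0,0,-12,0],[0,0,-14,0],[0,34,0,0],[0,34,0,0],[0,0,0,0]]]'; python3 g.py bar
```

```text
t 26.23 q [ 0.377  0.416  1.945  0.195  0.284 -1.768] rot [ 3.092  0.502 -2.754] panel xyz(mm) [ 0.8 -1.8 -7.9] tool-go [ 1.7  2.2 -7.6] F 25.4
time: 26.85
tool_pos: [0.4775, 0.3636, 0.1303]
tool_rot: [3.092, 0.504, -2.752]
contact_force: [1.2, 0.2, 0.1]
opening: 0.0006
t 26.85 q [ 0.534  0.378  1.911 -0.058  0.348 -1.39 ] rot [ 3.092  0.504 -2.752] panel xyz(mm) [ 4.3  0.4 20.8] tool-go [ 2.1 -1.5 21. ] F -0.6
```

```bash
python3 -m inch '[[[2,0,10,0],[2,0,8,0],[0,0,0,0]]]' >/dev/null; python3 g.py bar; python3 -m inch '[[[1,0,4,0],[0,0,3,0],[0,0,0,0]]]' >/dev/null; python3 g.py bar
```

```text
t 27.23 q [ 0.529  0.418  1.918 -0.066  0.305 -1.382] rot [ 3.092  0.5   -2.756] panel xyz(mm) [-3.1 -1.6  1.9] tool-go [-3.3  1.5  1.6] F 0.9
t 27.6 q [ 0.53   0.431  1.916 -0.069  0.291 -1.379] rot [ 3.092  0.502 -2.755] panel xyz(mm) [-3.7 -0.6 -4.1] tool-go [-3.2  0.8 -4.4] F 2.5
```

```bash
python3 -m inch '[[[-1,0,3,0],[0,0,0,0]]]' >/dev/null; python3 g.py bar; python3 -m inch '[[[-0.5,0,2,0],[0,0,0,0]]]' >/dev/null; python3 g.py bar
```

```text
t 27.85 q [ 0.53   0.437  1.913 -0.069  0.289 -1.379] rot [ 3.092  0.501 -2.755] panel xyz(mm) [-3.6 -0.4 -7. ] tool-go [-2.8  0.8 -7.3] F 7.5
t 28.1 q [ 0.53   0.439  1.912 -0.069  0.289 -1.379] rot [ 3.093  0.501 -2.754] panel xyz(mm) [-3.5 -0.4 -7.7] tool-go [-2.6  0.8 -8. ] F 26.0
```

The bar has bottomed at 26 N. I'll retreat and check the tallies and the scene.

```bash
python3 -m inch '[[[0,0,-12,0],[0,0,-50,0],[0,-35,-50,0],[0,-30,-30,0],[0,0,0,0]]]'; python3 - <<'E'
from h import *
w=cam("wrist");t=cam("top");s=cam("side")
a=cv2.resize(w["img"][60:330,150:640],(490,270)); b=cv2.resize(t["img"][120:280,225:325],(250,400)); c=cv2.resize(s["img"][170:270,200:420],(490,223))
i=np.zeros((500,750,3),np.uint8); i[:270,:490]=a; i[:400,490:740]=b; i[272:495,:490]=c
cv2.imwrite("pics/f.png",i); print(observe()["contact_force"])
E
```

```text
time: 28.72
tool_pos: [0.4543, 0.2744, 0.2254]
tool_rot: [3.092, 0.506, -2.757]
contact_force: [0.3, -0.1, 0.1]
opening: 0.0004
[-0.3489281   0.23562961  0.96126387]
```

View pics/f.png

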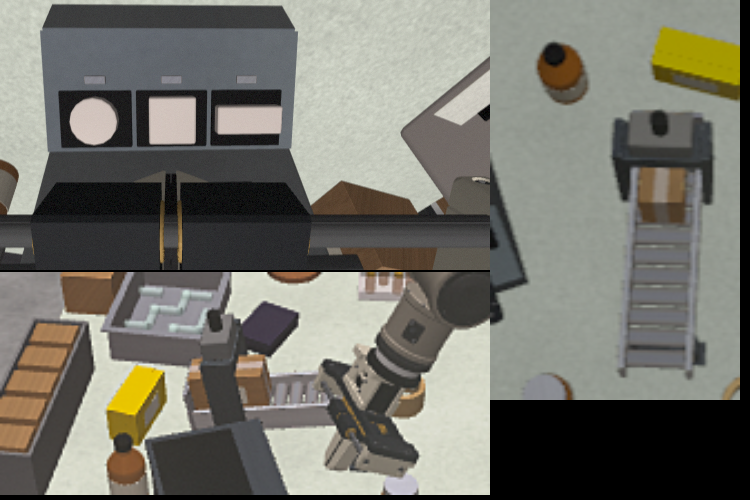

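All keys are up again, the three tallies (95,79), (172,79) and (247,79) look alike, and the carton stands at the stop. The bystanders in view are in place.

```bash
python3 -c "
from cell import *;print(hand_in())"
```

```text
the job is handed in; nothing more can be done
None
```

The job is handed in at about 29 s of the 54 s allowed. I stood the brown carton on the high end of the lane and it rolled to the stop. Then I pressed round, square and bar, in that order, backing off about 26 mm or more after each.

**Carton:** I pivoted it onto the slope while it was still gripped and released it at about 8 N contact. The last pictures show it upright on the centre line, against the stop.

**Keys:** Each went in about 8 mm, then hit its end stop:

| Key | Peak force (N) |
|---|---|
| round | 34 |
| square | 25 |
| bar | 26 |

**After the last press:** All three keys were back up, the gripper touched nothing (about 1 N, which is noise), and the bystanders in view looked unmoved. The funnel, vials and tape were only partly in the last pictures.

**Deviations and uncertainties:**
- **Tilting the tool:** Move rows cannot tilt the tool, so I got the lean by pushing against the arm's reach limit high above the bench.
- **Lean angle:** Joint 5 reached its lower limit near the keys, so I pressed at about 29 to 30° instead of 35°. I saw no sign of contact with the tower.
- **Joint 3:** While stretched, it read 0.036 rad, just under its 0.04 rad limit, so a strict range check could count that against the run.
- **Tallies:** I judged these only by eye. They look pressed, but I did not measure their depth.

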